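# Refit a water-filter membrane cartridge in its housing

### The arm

A 6-joint arm with a two-finger parallel gripper is mounted at the origin on a cart in front of the work surface, level with it; the furniture and walls round the work are solid. World frame = base frame: x ahead of the robot, y to its left, z up, the work surface at z = 0. Lengths are in mm, angles in rad, forces in N, time in s.
With the tool pointing down it reaches from about 275 to 1000 mm from the base axis. Payload 8.4 kg.
Tool frame: the origin (TCP) lies between the finger pads; the fingertips stand 22 mm ahead of it and the grasp point (between the pads) lies 3 mm ahead of it; z points along the fingers, y is the line along which they close (so a half turn about z gives the same grasp; the last joint's range is limited). The gripper opens to 85 mm and grips with 20 to 120 N. Pads are 22 mm wide; open, the fingers measure 114 mm over their backs; the gripper's body (76 mm by 85 mm) begins 54 mm behind the grasp point. The pads swing forward as they close: fully open they stand 13 mm farther back than shut.
Start: joints at [1.279, 0.353, 1.633, -0, 1.155, -0.002], TCP at [178.599, 598.941, 220.681] pointing down, gripper open.
Joint ranges: [-2.63, 2.63], [-0.92, 2.1], [0.06, 2.66], [-1.3, 4.44], [0, 2.69], [-3.02, 3.02]. Speed limits (rad/s): [2.22, 2.22, 2.79, 3.14, 3.14, 3.14].

### API

Orientations are given as [roll, pitch, yaw] about the fixed x, y, z axes, in that order (R = Rz(yaw) Ry(pitch) Rx(roll)).
In Python, from rig import r, grab_frame gives the robot as it stands.
- The arm moves only by the shell command python3 -m inch 'ROWS' [FORCE]. ROWS is JSON, a list of rows, each a list of 7 numbers: the turn, a rotation vector about the tool's x, y, z as a fraction of full scale, then the shift along the tool's x, y, z as a fraction of full scale, then the closure, from 0 (fully open) to 1 (shut). In form: [[rx, ry, rz, dx, dy, dz, fingers], ...]. A call has 1 to 8 rows; each row shifts and turns the commanded pose from where the row before left it, along the tool's axes as they then stand; what a row does not reach is not made up. Full scale, the value 1, is 2.5 cm for a shift and pi rad for a turn. A row lasts 1/12 s, in which the tool goes at most 41.7 mm and 7.16 degrees, less where a joint would pass 70% of its speed; a pose out of reach is approached as far as the arm can. A call with a number of a shift or a turn outside -1 to 1 is refused whole. A call with a gripper value outside its range is refused whole. The fingers move at their own pace and stop on an object; FORCE is the grip in N (left out, the last holds). Time passes only in rows, so rows that do not move let the fingers close. It gives the time, the measured TCP pose, the force, the opening and the grip force at its end, in the units of the state.
- r.sense(): the state, without advancing time (a new reading comes with each control period).
- grab_frame(name): name is "side" or "top"; returns a dict with "pixels" (480x640x3 uint8, red, green, blue), "z_map" (480x640 float32, mm along the optical axis (not along the pixel's ray), 0 where there is no reading), "vertical_fov" (degrees; the focal length in pixels is half the picture's height over the tangent of half this angle, whatever the lens; pixels are square), "cx", "cy" (the principal point, pixels), "dist" ([k1, k2, p1, p2, k3] as OpenCV has them; the pictures are not rectified), "cam_to_world" (4x4, takes a point from camera to world coordinates). Camera axes: x right, y down, z forward; pixel columns grow to the right and rows downward; lengths in mm; the calibration is good to about 2 mm. A picture is of the moment at which its call begins.
- r.sign_off(): hands the job in; it is judged then, once.
The state is a dict: "clock": time; "qpos": joint angles; "qvel": joint speeds; "joint_efforts": joint torques, N m; "eef_pos": TCP position; "tcp_rot": TCP orientation; "contact_force": force on the tool from outside, world axes, zero at the start; "wrist_torque": the same for the moment, N m; "opening": opening from 0.0 (shut) to 1.0 (fully open); "grasp_force": force on a finger pad.
Only numpy, scipy, OpenCV 4.12 (cv2) and the standard library are available. Lean on these libraries where they do the work, as an engineer would, in place of code of your own. Each camera call takes 0.05 s, during which the arm holds its last target. There are 200 camera calls.

### The job

Refit the drinking-water filter: take the long membrane cartridge from its packing tray and slide it, stem first, partway into the open bore of the filter housing, then let go of it. Take hold of it again at its tail and push it on through the tight rubber seal, firmly but without ramming or levering it, until it clicks and is fully home, with the rear face of its sleeve flush with the housing's mouth; let go and leave the other things on the worktop where they are.

Things in the scene. Friction and masses are not known exactly. Their poses are not given: they have to be found in the camera images.
- sleeve_centre (a point): membrane cartridge, a long white round rod lying level in the tray, 46 mm up, stem away from the robot, 180 to 290 g. This point: half-way along its sleeve (34 mm diameter, 150 mm long, front edge chamfered 3.5 x 6 mm), on the axis, within 6 mm of its balance point; x axis along the cartridge toward the stem
- stem_tip (a point): tip of the cartridge's front stem, 97 mm ahead of sleeve_centre on the same axis: the stem is 13 mm in diameter and 22 mm long, with two black rings, the front one on a bead 15 mm in diameter 11 mm ahead of the sleeve, from where it tapers to 8 mm at the tip
- tail (a point): middle of the neck of the cartridge's tail, on the axis, 93 mm behind sleeve_centre and 18 mm behind the sleeve's rear face; axes as sleeve_centre. The neck (18 mm diameter, 36 mm long) is the place to hold it for the last push; behind it is a flange 26 mm in diameter, 6 mm thick
- housing_mouth (a point): centre of the open mouth of the filter housing, on the bore's axis, 75 mm above the worktop; x axis level into the bore, z up. The housing is a fixed white level tube, 55 mm across its threaded mouth. Bore 36 mm in diameter, flared to 44 mm over its first 8 mm. A closed canister 48 mm thick lies 66 mm to its left (+y), starting 15 mm behind the mouth; nothing stands in front of the mouth
- bore_end (a point): centre of the bore's end face, 150 mm inside the mouth, out of sight; 18 mm hole for the stem with a sprung seal inside. The push climbs from 7 mm before home to 12 to 22 N (more if held askew), gives with a click 2 to 3 mm before home, then stops dead. Home: sleeve_centre 75 mm inside the mouth, rear face flush. Left partway in, a cartridge stays but its tail sags 10 to 15 mm
- packing_tray: the brown packing tray, 200 x 86 mm with an 18 mm rim, fixed; origin under its centre, x along its length. Two V rests 18 mm wide, 52 mm either side of its centre and up to 44 mm high, carry the cartridge, whose sleeve_centre is 46 mm above the origin within 5 mm along; between the rests there is free room beside and below the sleeve
- screw_cap: bystander: the housing's white screw cap, 62 mm in diameter and 24 mm high, open side up; origin under its centre. It stays where it is
- tumbler: bystander: clear glass tumbler, 80 mm in diameter, 91 mm high; origin under its centre
- mug_tea: bystander: plain white mug, 88 mm in diameter with a handle, 95 mm high; origin under its centre
- tea_box: bystander: red cardboard box, 63 x 131 x 66 mm; origin under its centre
- shopping_pad: bystander: dark blue note pad, 148 x 109 x 14 mm, lying; origin under its centre
- tape_roll: bystander: roll of tape, 104 mm in diameter, 25 mm high, lying; origin under its centre

How it is judged (in metres and radians):
On the way, in this order (a step that is already met when the one before it is completed fails the run):
1. the cartridge sits partway in the bore, 10 to 110 mm of its sleeve inside, and the hand has let go of it (x of sleeve_centre in the frame of housing_mouth between -0.065 and 0.035 m and y of sleeve_centre in the frame of housing_mouth between -0.006 and 0.006 m and z of sleeve_centre in the frame of housing_mouth between -0.01 and 0.006 m and contact force between the fingers and cartridge below 0.1 N and angle between the x axis of sleeve_centre and the x axis of housing_mouth, either way round below 0.12 rad), for 0.2 s.
2. it is held at its tail (grasp point within 35 mm of the middle of the neck) before it has reached the seal (contact force between the fingers and cartridge above 1 N and distance between the grasp point and tail below 0.035 m and x of sleeve_centre in the frame of housing_mouth below 0.055 m), for 0.1 s.
At the end, for the whole second after the job is handed in: the cartridge rests stem first in the housing with the rear face of its sleeve flush with the mouth (not more than 2 mm proud), coaxial within 3 mm, at rest and released (x of sleeve_centre in the frame of housing_mouth between 0.073 and 0.0775 m and y of sleeve_centre in the frame of housing_mouth between -0.003 and 0.003 m and z of sleeve_centre in the frame of housing_mouth between -0.003 and 0.003 m and angle between the x axis of sleeve_centre and the x axis of housing_mouth, either way round below 0.03 rad and linear speed of cartridge below 0.01 m/s and contact force between the fingers and cartridge below 0.1 N); the robot touches nothing.
It fails at once if the cartridge is rammed or levered against the housing with more than 80 N in all (contact force between cartridge and filter_unit above 80 N).
It fails at once if the hand bumps the filter unit with more than 25 N (contact force between the arm and filter_unit above 25 N).
It fails at once if the screw cap, tumbler, mug, box, note pad or tape roll is moved by more than 20 mm (distance of any of screw_cap, tumbler, mug_tea, tea_box, shopping_pad, tape_roll from where it was at the start of the episode above 0.02 m).
It also fails if it takes over 72 s, if anything falls off the work surface, if the arm or the gripper's body presses on something with over 40 N, if the wrist force passes 120 N, or if a joint passes its speed limit or range.

## Working session

There is one attempt and no reset: what is moved stays moved. The work goes in short steps, Python scripts to look and compute and a shell command to move; the robot and the scene stay as the last step left them, time stands still between calls to the robot, and variables do not carry over. Pictures are saved under pics/ and viewed, at most 12 in all, crops included, and the job is handed in when it is done.

```bash
ls; mkdir -p pics
python3 - <<'E'
from rig import r, grab_frame
import cv2,pickle
for n in("side","top"):
    f=grab_frame(n); pickle.dump(f,open(f'{n}0.pkl','wb'))
    cv2.imwrite(f'pics/{n}0.png',f["pixels"][:,:,::-1]); print(n,f["vertical_fov"],f["cx"],f["cy"],f["dist"],f["cam_to_world"],(f["z_map"]>0).mean())
print(r.sense())
E
```

```text
pics
side 56.044752798318925 315.9836069404708 237.8745817327493 [-0.08174979  0.          0.          0.          0.        ] [[ 9.49407378e-01 -1.16557288e-01  2.91616237e-01  2.71652935e+02]
 [-3.13589438e-01 -3.01737784e-01  9.00342143e-01 -9.01588754e+02]
 [-1.69498008e-02 -9.46239245e-01 -3.23023213e-01  4.11668875e+02]
 [ 0.00000000e+00  0.00000000e+00  0.00000000e+00  1.00000000e+00]] 0.9778938802083333
top 43.62775005043817 323.3484061309807 246.85818654931091 [-0.11880491  0.          0.          0.          0.        ] [[ 2.34650050e-02 -9.81530216e-01  1.89862658e-01  3.04256145e+02]
 [-9.99716149e-01 -2.38213662e-02  4.05312494e-04 -1.90770519e+01]
 [ 4.12496145e-03 -1.89818276e-01 -9.81810576e-01  1.36329480e+03]
 [ 0.00000000e+00  0.00000000e+00  0.00000000e+00  1.00000000e+00]] 0.996259765625
{'clock': 0.1, 'qpos': array([ 1.27861999e+00,  3.53576423e-01,  1.63406891e+00, -6.25181812e-06,
        1.15516676e+00, -2.39412171e-03]), 'qvel': array([-4.47881313e-07, -6.63048149e-04, -6.47488371e-04, -5.17294083e-04,
       -6.58645646e-05, -8.30721319e-04]), 'joint_efforts': array([-1.02531532e-03, -6.06354618e+01, -3.42820394e+01, -9.54912889e-05,
        3.83222228e-03, -2.90158459e-05]), 'eef_pos': array([178.46302674, 598.52592491, 220.03437578]), 'tcp_rot': array([-3.14037321e+00,  2.79697361e-06,  2.85181297e+00]), 'contact_force': array([ 0.10880158,  0.24847785, -1.0622008 ]), 'wrist_torque': array([-0.03442096, -0.01956024,  0.02962903]), 'grasp_force': 0.0, 'opening': 0.9991324495581939}
```

View pics/top0.png

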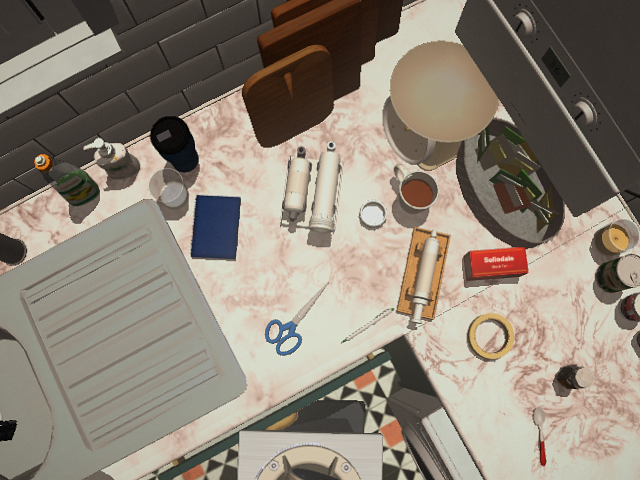

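View pics/side0.png

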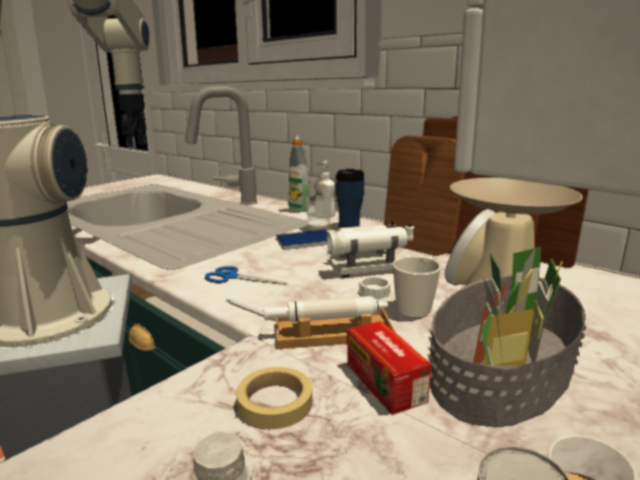

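The top view shows the cartridge in the tray around (426,275) with its stem up at about (433,235). The housing tube is at (325,185) with its mouth near (320,230), the cap is at (372,214), and the mug is at (415,190). The side view confirms the layout.

```bash
cat > h.py <<'E'
import numpy as np,cv2,pickle
def K(f):
    F=240/np.tan(np.radians(f["vertical_fov"]/2)); return np.array([[F,0,f["cx"]],[0,F,f["cy"]],[0,0,1.]])
def rays(f,uv):
    p=cv2.undistortPoints(np.asarray(uv,float).reshape(-1,1,2),K(f),np.array(f["dist"]))[:,0]
    return np.c_[p,np.ones(len(p))]
def cloud(f):
    v,u=np.mgrid[:480,:640]; d=rays(f,np.c_[u.ravel(),v.ravel()])*f["z_map"].reshape(-1,1)
    T=np.array(f["cam_to_world"]); P=d@T[:3,:3].T+T[:3,3]; P[f["z_map"].ravel()==0]=np.nan
    return P.reshape(480,640,3)
def plane(f,uv,z):
    T=np.array(f["cam_to_world"]); d=rays(f,uv)@T[:3,:3].T; c=T[:3,3]; return c+d*((z-c[2])/d[:,2:])
E
python3 - <<'E'
from h import *
for n in("top","side"):
    f=pickle.load(open(n+'0.pkl','rb'));P=cloud(f)
    if n=="top":
        for uv in [(260,300),(360,280),(350,200),(440,330),(216,227),(372,214),(497,263),(324,180),(430,260),(418,312),(320,222),(408,240)]:
            print(uv,P[uv[1],uv[0]].round(1))
    Z=P[...,2]
    C=plane(f,[(426,275)],63)[0] if n=="top" else C
    if n=="top": H=plane(f,[(322,200)],95)[0]; print("C",C,"H",H)
    for nm,c,zl,zh in(("cart",C,56,75),("house",H,90,112)):
        m=(Z>zl)&(Z<zh)&(abs(P[...,0]-c[0])<170)&(abs(P[...,1]-c[1])<(55 if nm=="cart" else 70))
        Q=P[m]; k,l=cv2.connectedComponents(m.astype(np.uint8))
        for i in range(1,k):
            q=P[l==i]
            if len(q)<60: continue
            mu=q.mean(0); d=np.linalg.svd(q[:,:2]-mu[:2],full_matrices=False)[2][0]; d*=np.sign(d[0]); t=(q[:,:2]-mu[:2])@d; s=(q[:,:2]-mu[:2])@[-d[1],d[0]]
            print(n,nm,len(q),mu.round(1),"yaw",np.arctan2(d[1],d[0]).round(4),"t",t.min().round(1),t.max().round(1),"s",s.min().round(1),s.max().round(1),"ztop",np.percentile(q[:,2],[50,95,99]).round(1))
E
```

```text
(260, 300) [441.2 123.3  -2.2]
(360, 280) [ 492.6 -104.4   -0.6]
(350, 200) [681.2 -78.5   1.9]
(440, 330) [ 382.1 -288.7   -3.3]
(216, 227) [607.5 232.2   7. ]
(372, 214) [ 648.4 -130.5    2.8]
(497, 263) [ 528.8 -405.7   61.5]
(324, 180) [697.5 -16.5 101.8]
(430, 260) [ 532.  -255.    62.1]
(418, 312) [ 417.1 -228.8   55.8]
(320, 222) [603.6 -10.   98.2]
(408, 240) [ 588.3 -214.7    2.8]
C [ 498.18152662 -245.64695368   63.        ] H [653.89018978 -13.15122761  95.        ]
top cart 67 [ 660.7 -235.7   59.1] yaw -1.5676 t -21.9 23.2 s -7.1 7.2 ztop [58.5 62.4 69.4]
top cart 753 [ 508.8 -247.1   61.3] yaw -0.2038 t -79.4 79.4 s -14.9 13.9 ztop [61.3 66.  68.1]
top house 60 [778.8 -29.9  98.9] yaw -1.3025 t -8.9 9.9 s -8.6 10.1 ztop [ 98.5 103.8 107.2]
top house 1269 [673.5 -19.2  96.8] yaw -0.1027 t -82.3 92.8 s -23.5 24.7 ztop [ 96.9 102.5 104.8]
side cart 229 [ 652.  -247.5   65.6] yaw -1.0611 t -36.1 23.1 s -5.2 14.3 ztop [65.6 73.9 74.7]
side cart 765 [ 505.5 -255.2   60.8] yaw -0.1976 t -71.7 76.5 s -10.1 15.1 ztop [61.2 63.9 64.7]
side house 631 [677.9 -29.6  96.3] yaw -0.0786 t -89.9 111.0 s -14.8 30.7 ztop [ 96.5 101.4 103.8]
```

Run:
```python
import cv2
a=cv2.imread('pics/top0.png')[130:330,270:470]; cv2.imwrite('pics/c1.png',cv2.resize(a,(600,600),interpolation=cv2.INTER_CUBIC))
```

```text
(no output)
```

View pics/c1.png

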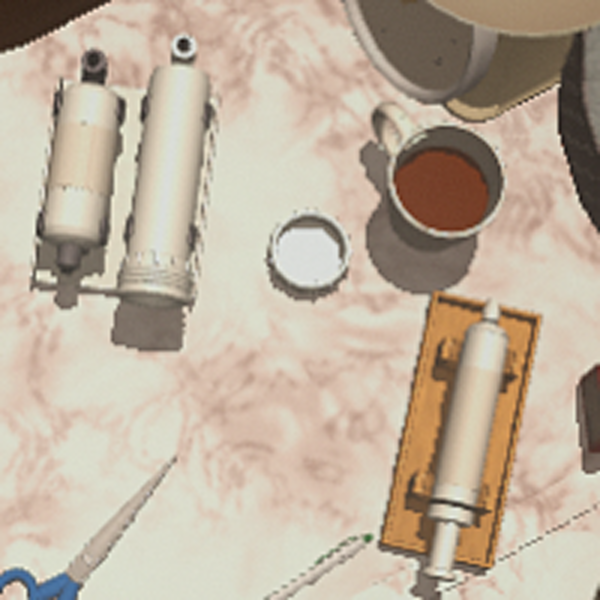

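```bash
cat > fit.py <<'E'
from h import *
from scipy.optimize import least_squares
def fitc(q,p0,yaw0,z0,r0,fixr=False):
    # level cylinder: params lateral offset, yaw, z, r
    def res(p):
        d=np.array([np.cos(p[1]),np.sin(p[1])]); s=(q[:,:2]-p0)@[-d[1],d[0]]-p[0]
        return np.hypot(s,q[:,2]-p[2])-(r0 if fixr else p[3])
    return least_squares(res,[0,yaw0,z0,r0],loss='soft_l1',x_scale=[1,.01,1,1]).x
if __name__=="__main__":
  for n in("top","side"):
    f=pickle.load(open(n+'0.pkl','rb'));P=cloud(f).reshape(-1,3)
    for nm,p0,yaw,z0,r0,tl,hw,zr in(("cart",(508,-247),-.203,46,17,(-55,55),19,(42,70)),("house",(673,-19),-.1,75,25,(-45,75),32,(70,110)),("mouth",(673,-19),-.1,75,27,(-76,-52),32,(70,110))):
        p0=np.array(p0,float); d=np.array([np.cos(yaw),np.sin(yaw)])
        for it in range(3):
            t=(P[:,:2]-p0)@d; s=(P[:,:2]-p0)@[-d[1],d[0]]
            q=P[(t>tl[0])&(t<tl[1])&(abs(s)<hw)&(P[:,2]>zr[0])&(P[:,2]<zr[1])]
            x=fitc(q,p0,yaw,z0,r0,nm=="cart"); d=np.array([np.cos(x[1]),np.sin(x[1])]) if nm!="mouth" else d
        print(n,nm,len(q),"p0 lat",x[0].round(2),"yaw",x[1].round(4),"z",x[2].round(1),"r",x[3].round(1),"axis pt",(p0+x[0]*np.array([-d[1],d[0]])).round(1))
        # profile along the axis: extents
        t=(P[:,:2]-p0)@d; s=(P[:,:2]-p0)@[-d[1],d[0]]-x[0]
        if nm!="house":
            for b in (range(-130,130,6) if nm=="cart" else range(-100,-50,3)):
                m=(t>=b)&(t<b+(6 if nm=="cart" else 3))&(abs(s)<(12 if nm=="cart" else 18))&(P[:,2]>30)
                if m.sum(): print(b,int(m.sum()),np.percentile(P[m,2],90).round(),end=' | ')
            print()
E
python3 fit.py
```

```text
top cart 723 p0 lat -0.93 yaw -0.2067 z 45.9 r 17.0 axis pt [ 507.8 -247.9]
-118 26 59.0 | -112 24 59.0 | -106 22 57.0 | -100 21 57.0 | -94 24 56.0 | -88 22 55.0 | -82 22 57.0 | -76 35 65.0 | -70 25 65.0 | -64 31 64.0 | -58 31 64.0 | -52 28 66.0 | -46 30 63.0 | -40 28 65.0 | -34 29 64.0 | -28 31 65.0 | -22 27 65.0 | -16 29 65.0 | -10 30 65.0 | -4 32 67.0 | 2 27 65.0 | 8 24 65.0 | 14 28 65.0 | 20 27 65.0 | 26 33 65.0 | 32 28 65.0 | 38 25 66.0 | 44 29 66.0 | 50 29 64.0 | 56 24 64.0 | 62 32 64.0 | 68 25 66.0 | 74 16 62.0 | 80 13 56.0 | 86 18 54.0 | 92 8 54.0 | 98 4 52.0 | 
top house 1149 p0 lat -0.11 yaw -0.1003 z 75.2 r 23.8 axis pt [673.  -19.1]
top mouth 252 p0 lat 2.81 yaw -0.0558 z 75.7 r 26.2 axis pt [673.3 -16.2]
-85 2 61.0 | -82 57 102.0 | -79 41 102.0 | -76 39 102.0 | -73 22 106.0 | -70 22 104.0 | -67 26 105.0 | -64 20 104.0 | -61 17 101.0 | -58 23 103.0 | -55 21 103.0 | -52 19 101.0 | 
side cart 977 p0 lat -1.28 yaw -0.203 z 46.7 r 17.0 axis pt [ 507.7 -248.3]
-118 19 59.0 | -112 35 58.0 | -106 36 55.0 | -100 41 55.0 | -94 36 55.0 | -88 40 55.0 | -82 34 55.0 | -76 39 61.0 | -70 27 63.0 | -64 26 64.0 | -58 23 64.0 | -52 25 63.0 | -46 27 64.0 | -40 26 64.0 | -34 26 64.0 | -28 27 64.0 | -22 28 64.0 | -16 23 64.0 | -10 25 64.0 | -4 23 64.0 | 2 28 64.0 | 8 25 64.0 | 14 22 64.0 | 20 24 64.0 | 26 31 63.0 | 32 25 64.0 | 38 26 63.0 | 44 24 63.0 | 50 25 63.0 | 56 23 63.0 | 62 24 64.0 | 68 25 63.0 | 74 19 58.0 | 80 25 52.0 | 86 25 53.0 | 92 17 51.0 | 98 1 47.0 | 
side house 839 p0 lat 0.26 yaw -0.093 z 75.0 r 24.3 axis pt [673.  -18.7]
side mouth 191 p0 lat 9.12 yaw 0.047 z 76.5 r 25.3 axis pt [673.9  -9.9]
-85 33 99.0 | -82 29 101.0 | -79 22 100.0 | -76 9 104.0 | -73 3 104.0 | -70 2 103.0 | -67 4 102.0 | -64 4 101.0 | -61 4 103.0 | -58 5 102.0 | -55 2 100.0 | -52 2 99.0 |
```

Measurements check out: cartridge axis z is 46, sleeve_centre is about (507,-248) at yaw -0.205. The housing axis is at z 75, yaw -0.097, with the mouth near (591,-11). Next I turn the tool 0.085 rad and travel over to above the cartridge.

```bash
python3 -m inch '[[0,0,-0.0271,0,0,0,0],[0,0,0,-0.3,-0.45,0,0],[0,0,0,-0.617,-0.952,0,0],[0,0,0,-0.617,-0.952,0,0],[0,0,0,-0.617,-0.952,0,0],[0,0,0,-0.617,-0.952,0,0],[0,0,0,-0.617,-0.952,0,0],[0,0,0,-0.617,-0.952,0,0]]' 60
python3 -m inch '[[0,0,0,-0.617,-0.952,0,0],[0,0,0,-0.617,-0.952,0,0],[0,0,0,-0.617,-0.952,0,0],[0,0,0,-0.617,-0.952,0,0],[0,0,0,-0.617,-0.952,0,0],[0,0,0,-0.617,-0.952,0,0],[0,0,0,-0.617,-0.952,0,0],[0,0,0,-0.617,-0.952,0,0]]'
python3 -m inch '[[0,0,0,-0.617,-0.952,0,0],[0,0,0,-0.617,-0.952,0,0],[0,0,0,-0.617,-0.952,0,0],[0,0,0,-0.617,-0.952,0,0],[0,0,0,-0.617,-0.952,0,0],[0,0,0,-0.617,-0.952,0,0],[0,0,0,-0.617,-0.952,0,0],[0,0,0,-0.617,-0.952,0,0]]'
```

```text
clock: 0.77
eef_pos: [245.4, 425.4, 220.4]
tcp_rot: [-3.141, -0.0, 2.935]
contact_force: [0.4, 0.3, 0.5]
opening: 0.998
grasp_force: 0.0
clock: 1.43
eef_pos: [327.0, 214.2, 220.5]
tcp_rot: [-3.141, -0.0, 2.935]
contact_force: [0.7, 0.0, -0.1]
opening: 0.997
grasp_force: 0.0
clock: 2.1
eef_pos: [408.8, 2.9, 220.5]
tcp_rot: [-3.141, -0.0, 2.934]
contact_force: [0.6, -0.0, 0.1]
opening: 0.998
grasp_force: 0.0
```

```bash
python3 -m inch '[[0,0,0,-0.617,-0.952,0,0],[0,0,0,-0.617,-0.952,0,0],[0,0,0,-0.617,-0.952,0,0],[0,0,0,-0.617,-0.952,0,0],[0,0,0,-0.617,-0.952,0,0],[0,0,0,-0.617,-0.952,0,0],[0,0,0,-0.617,-0.952,0,0],[0,0,0,-0.4,-0.6,0,0]]'
python3 -m inch '[[0,0,0,-0.2,-0.3,0,0],[0,0,0,0,0,0,0],[0,0,0,0,0,0,0],[0,0,0,0,0,0,0],[0,0,0,0,0,0,0]]'
```

```text
clock: 2.77
eef_pos: [487.9, -199.6, 220.5]
tcp_rot: [-3.141, 0.0, 2.934]
contact_force: [0.6, -0.3, 0.6]
opening: 1.0
grasp_force: 0.0
clock: 3.18
eef_pos: [490.9, -204.3, 220.7]
tcp_rot: [3.141, -0.0, 2.938]
contact_force: [0.8, 0.0, -0.5]
opening: 1.0
grasp_force: 0.0
```

```bash
python3 -m inch '[[0,0,0,-0.5,-0.8,0.4,0],[0,0,0,-0.48,-0.8,0.8,0],[0,0,0,0,0,0.8,0],[0,0,0,0,0,0.8,0],[0,0,0,0,0,0.8,0],[0,0,0,0,0,0.8,0],[0,0,0,0,0,0.3,0],[0,0,0,0,0,0,0]]'
python3 -m inch '[[0,0,0,0,0,0,0],[0,0,0,0,0,0,0]]'
```

```text
clock: 3.85
eef_pos: [506.1, -248.2, 101.6]
tcp_rot: [3.141, -0.003, 2.938]
contact_force: [0.2, 0.3, -0.4]
opening: 0.998
grasp_force: 0.0
clock: 4.02
eef_pos: [508.1, -249.6, 104.5]
tcp_rot: [-3.141, 0.002, 2.937]
contact_force: [0.9, 0.3, 0.6]
opening: 1.003
grasp_force: 0.0
```

```bash
python3 -m inch '[[0,0,0,0,0,0.5,0],[0,0,0,0,0,0.6,0],[0,0,0,0,0,0.6,0],[0,0,0,0,0,0.4,0],[0,0,0,0,0,0,0],[0,0,0,0,0,0,0]]'
python3 -m inch '[[0,0,0,0,0,0,0.3],[0,0,0,0,0,0,0.5],[0,0,0,0,0,0,1],[0,0,0,0,0,0,1],[0,0,0,0,0,0,1],[0,0,0,0,0,0,1],[0,0,0,0,0,0,1],[0,0,0,0,0,0,1]]' 60
python3 -m inch '[[0,0,0,0,0,0,1],[0,0,0,0,0,0,1],[0,0,0,0,0,0,1],[0,0,0,0,0,0,1]]'
```

```text
clock: 4.52
eef_pos: [507.6, -249.6, 51.2]
tcp_rot: [-3.142, 0.0, 2.937]
contact_force: [-0.0, 0.9, 0.4]
opening: 1.001
grasp_force: 0.0
clock: 5.18
eef_pos: [508.6, -249.4, 52.1]
tcp_rot: [3.141, 0.002, 2.937]
contact_force: [-0.4, 4.6, 13.1]
opening: -0.0
grasp_force: 6.4
clock: 5.52
eef_pos: [508.6, -249.4, 52.1]
tcp_rot: [3.141, 0.002, 2.937]
contact_force: [0.9, 4.5, 12.7]
opening: 0.004
grasp_force: 6.3
```

Run:
```python
from rig import r, grab_frame
import cv2,pickle,numpy as np
fs=[grab_frame(n) for n in("side","top")]
pickle.dump(fs[0],open('side1.pkl','wb'));pickle.dump(fs[1],open('top1.pkl','wb'))
a=cv2.resize(fs[0]["pixels"][230:390,240:440,::-1],(400,320)); b=cv2.resize(fs[1]["pixels"][190:350,340:540,::-1],(400,320))
cv2.imwrite('pics/c2.png',cv2.resize(np.hstack([a,b]),(800,320)))
```

```text
(no output)
```

View pics/c2.png

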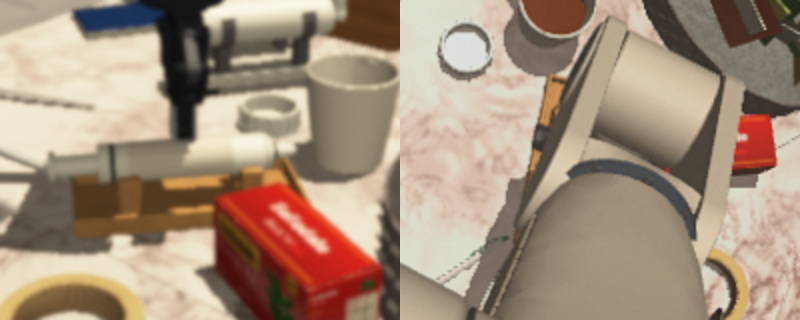

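Run:
```python
from fit import *
f=pickle.load(open('side1.pkl','rb'));P=cloud(f)
# finger column: crop px (183,100..138)/2 + offset
for v in (252,262,272,280,286,292,296,300,304,308,312):
    print(v,[P[v,u].round(0).tolist() for u in (328,332,337)], f["pixels"][v,332])
Q=P.reshape(-1,3); p0=np.array([508,-247.]);yaw=-.205
d=np.array([np.cos(yaw),np.sin(yaw)]);t=(Q[:,:2]-p0)@d; s=(Q[:,:2]-p0)@[-d[1],d[0]]
for a,b in((-75,-15),(25,65),(-75,65)):
    q=Q[(t>a)&(t<b)&(abs(s)<24)&(Q[:,2]>42)&(Q[:,2]<68)]; print(len(q),fitc(q,p0,yaw,46,17,True).round(3))
from rig import r
print(r.sense())
```

```text
252 [[490.0, -285.0, 165.0], [495.0, -291.0, 167.0], [502.0, -294.0, 167.0]] [87 84 77]
262 [[484.0, -303.0, 156.0], [490.0, -305.0, 156.0], [497.0, -308.0, 156.0]] [50 50 48]
272 [[486.0, -298.0, 137.0], [491.0, -301.0, 138.0], [501.0, -297.0, 135.0]] [18 19 18]
280 [[491.0, -281.0, 116.0], [498.0, -281.0, 114.0], [507.0, -280.0, 113.0]] [21 21 22]
286 [[499.0, -261.0, 95.0], [507.0, -258.0, 93.0], [515.0, -259.0, 92.0]] [21 22 22]
292 [[498.0, -263.0, 85.0], [505.0, -263.0, 84.0], [514.0, -261.0, 82.0]] [18 19 19]
296 [[498.0, -263.0, 78.0], [504.0, -265.0, 78.0], [516.0, -257.0, 72.0]] [19 20 20]
300 [[501.0, -254.0, 66.0], [507.0, -256.0, 66.0], [516.0, -258.0, 65.0]] [83 79 72]
304 [[499.0, -258.0, 61.0], [506.0, -260.0, 60.0], [514.0, -263.0, 60.0]] [136 124 101]
308 [[498.0, -262.0, 55.0], [504.0, -264.0, 55.0], [512.0, -267.0, 55.0]] [186 171 142]
312 [[497.0, -263.0, 48.0], [504.0, -265.0, 48.0], [512.0, -268.0, 48.0]] [165 151 124]
600 [-2.471 -0.225 46.331 17.   ]
389 [-2.45  -0.179 46.225 17.   ]
1371 [-1.546 -0.203 46.428 17.   ]
{'clock': 5.6167, 'qpos': array([-4.59127787e-01,  4.76774932e-01,  1.88748749e+00,  1.31016992e-03,
        7.75189529e-01, -1.82587651e+00]), 'qvel': array([ 2.48790319e-05, -8.22872222e-04, -4.67414325e-04, -1.24208920e-03,
       -3.01480235e-04,  1.21439323e-03]), 'joint_efforts': array([-2.38420576e+00, -5.25456512e+01, -2.19331384e+01, -1.01952989e+00,
       -6.70835897e-01, -1.11324203e-03]), 'eef_pos': array([ 508.60555085, -249.40106685,   52.08413629]), 'tcp_rot': array([3.14124350e+00, 2.30289034e-03, 2.93660979e+00]), 'contact_force': array([-0.11526311,  5.00744371, 12.54970047]), 'wrist_torque': array([ 0.84836744, -0.06972199, -0.00270409]), 'grasp_force': 6.310633309185505, 'opening': -0.0006741992075472166}
```

Run:
```python
from fit import *
for n in("side",):
    f=pickle.load(open(n+'0.pkl','rb'));P=cloud(f); g=f["pixels"].sum(2)
    m=(np.hypot(P[...,0]-178.5,P[...,1]-598.5)<140)&(P[...,2]>100)
    v,u=np.nonzero(m); print(len(v), u.min(),u.max(),v.min(),v.max())
    for z in range(150,420,10):
        k=m&(P[...,2]>=z)&(P[...,2]<z+10)
        if k.sum(): q=P[k]; print(z,k.sum(),q.min(0).round(),q.max(0).round(),np.median(g[k]))
f=pickle.load(open('side1.pkl','rb'));P=cloud(f); g=f["pixels"].sum(2)
m=(np.hypot(P[...,0]-508,P[...,1]+249)<75)&(P[...,2]>60)&(g<200)
for z in range(60,240,8):
    k=m&(P[...,2]>=z)&(P[...,2]<z+8)
    if k.sum(): q=P[k]; print(z,k.sum(),q.min(0).round(),q.max(0).round())
```

```text
4354 84 149 0 149
240 27 [155. 544. 244.] [199. 643. 250.] 157.0
250 50 [153. 539. 250.] [200. 644. 260.] 76.0
260 50 [154. 534. 260.] [201. 643. 270.] 64.0
270 49 [153. 540. 270.] [201. 644. 280.] 59.0
280 51 [152. 533. 280.] [203. 649. 290.] 50.0
290 76 [145. 519. 290.] [209. 662. 300.] 53.0
300 74 [147. 522. 300.] [208. 657. 310.] 49.0
310 86 [148. 523. 310.] [211. 662. 320.] 54.0
320 79 [147. 526. 320.] [210. 664. 330.] 53.0
330 92 [147. 527. 330.] [209. 657. 340.] 57.5
340 75 [149. 527. 340.] [209. 657. 350.] 49.0
350 49 [160. 554. 351.] [210. 622. 360.] 46.0
360 94 [142. 555. 360.] [214. 593. 370.] 52.0
370 88 [140. 556. 370.] [215. 593. 380.] 53.0
380 93 [141. 555. 380.] [214. 593. 390.] 51.0
390 86 [143. 553. 390.] [215. 596. 400.] 52.5
400 82 [144. 555. 400.] [215. 597. 410.] 167.0
410 81 [143. 557. 410.] [217. 595. 420.] 195.0
60 7 [ 445. -246.   60.] [ 447. -241.   63.]
68 27 [ 498. -265.   69.] [ 514. -257.   76.]
76 35 [ 498. -266.   76.] [ 512. -255.   83.]
84 41 [ 498. -266.   84.] [ 512. -260.   92.]
92 43 [ 499. -265.   92.] [ 516. -253.  100.]
100 16 [ 495. -267.  100.] [ 511. -239.  108.]
108 56 [ 489. -283.  108.] [ 511. -239.  116.]
116 48 [ 487. -293.  116.] [ 510. -254.  123.]
124 70 [ 487. -298.  125.] [ 510. -245.  132.]
132 74 [ 486. -304.  132.] [ 508. -254.  140.]
140 92 [ 483. -310.  140.] [ 520. -254.  148.]
148 131 [ 483. -314.  148.] [ 521. -257.  156.]
156 91 [ 484. -311.  156.] [ 523. -237.  164.]
164 127 [ 484. -294.  164.] [ 522. -214.  172.]
172 86 [ 489. -293.  172.] [ 510. -229.  180.]
180 80 [ 490. -289.  180.] [ 510. -254.  188.]
188 125 [ 470. -289.  188.] [ 527. -249.  196.]
196 226 [ 469. -290.  196.] [ 538. -250.  204.]
204 222 [ 470. -289.  204.] [ 538. -249.  212.]
212 221 [ 470. -289.  212.] [ 538. -251.  220.]
220 234 [ 470. -289.  220.] [ 538. -246.  228.]
228 236 [ 469. -289.  228.] [ 538. -246.  236.]
236 106 [ 470. -289.  236.] [ 544. -232.  244.]
```

The two pictures show the closed fingers standing on top of the sleeve: finger bottom is at z≈66 at side pixel (332,299), while the readout implies 30. The start picture shows the same +33 mm tip offset, so reported z reads about 33 mm low. The cartridge hasn't moved. I'll open and regrasp 33 mm lower.

```bash
python3 -m inch '[[0,0,0,0,0,-0.6,1],[0,0,0,0,0,-0.6,0],[0,0,0,0,0,0,0],[0,0,0,0,0,0,0],[0,0,0,0,0,0,0],[0,0,0,0,0,0,0],[0,0,0,0,0,0,0],[0,0,0,0,0,0,0]]'
python3 -m inch '[[0,0,0,0,0,0.5,0],[0,0,0,0,0,0.6,0],[0,0,0,0,0,0.6,0],[0,0,0,0,0,0.5,0],[0,0,0,0,0,0.3,0],[0,0,0,0,0,0,0],[0,0,0,0,0,0,0],[0,0,0,0,0,0,0]]'
```

```text
clock: 6.28
eef_pos: [507.0, -249.4, 80.0]
tcp_rot: [3.141, -0.001, 2.937]
contact_force: [0.2, -0.5, -0.7]
opening: 0.974
grasp_force: 0.0
clock: 6.95
eef_pos: [507.7, -249.7, 18.6]
tcp_rot: [-3.141, 0.001, 2.937]
contact_force: [-0.6, 0.4, -0.7]
opening: 1.002
grasp_force: 0.0
```

```bash
python3 -m inch '[[0,0,0,0,0.05,0.08,0],[0,0,0,0,0,0,0.4],[0,0,0,0,0,0,0.4],[0,0,0,0,0,0,1],[0,0,0,0,0,0,1],[0,0,0,0,0,0,1],[0,0,0,0,0,0,1],[0,0,0,0,0,0,1]]' 60
python3 - <<'E'
from rig import r, grab_frame
import cv2,pickle,numpy as np
f=grab_frame("side"); pickle.dump(f,open('side2.pkl','wb'))
cv2.imwrite('pics/c3.png',cv2.resize(f["pixels"][200:400,240:440,::-1],(500,500)))
E
```

```text
clock: 7.62
eef_pos: [507.8, -247.8, 16.7]
tcp_rot: [3.141, 0.0, 2.937]
contact_force: [1.0, 4.4, 5.2]
opening: 0.38
grasp_force: 58.9
```

View pics/c3.png

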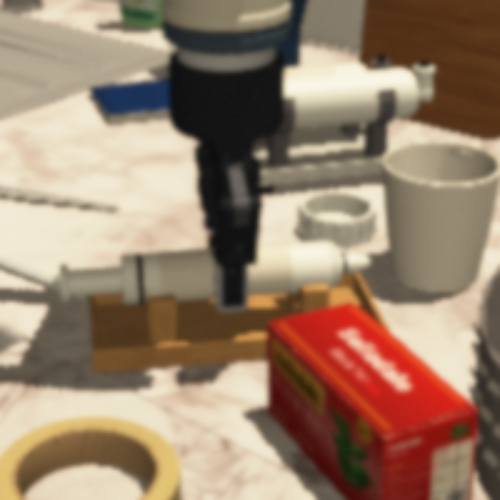

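The side view shows the sleeve gripped mid-way between the rests, with finger at crop (230,285). Opening 0.38 ≈ 32 mm, which is close to the 34 mm sleeve. Lift, turn +0.108 rad and move to the front of the mouth.

```bash
python3 -m inch '[[0,0,0,0,0,-0.3,1],[0,0,0,0,0,-0.6,1],[0,0,0,0,0,-0.6,1],[0,0,0,0,0,-0.6,1],[0,0,0,0,0,-0.3,1],[0,0,-0.0172,0,0,0,1],[0,0,-0.0172,0,0,0,1],[0,0,0,0.1,0.4,0,1]]' 80
python3 -m inch '[[0,0,0,0.23,0.81,0,1],[0,0,0,0.23,0.81,0,1],[0,0,0,0.23,0.81,0,1],[0,0,0,0.23,0.81,0,1],[0,0,0,0.23,0.81,0,1],[0,0,0,0.23,0.81,0,1],[0,0,0,0.23,0.81,0,1],[0,0,0,0.23,0.81,0,1]]'
python3 -m inch '[[0,0,0,0.23,0.81,0,1],[0,0,0,0.23,0.81,0,1],[0,0,0,0.23,0.81,0,1],[0,0,0,0.15,0.4,0,1],[0,0,0,0,0,0,1],[0,0,0,0,0,0,1],[0,0,0,0,0,0,1]]'
```

```text
clock: 8.33
eef_pos: [506.4, -239.1, 76.5]
tcp_rot: [-3.141, 0.001, 3.047]
contact_force: [1.0, 0.5, -3.1]
opening: 0.376
grasp_force: 79.6
clock: 9.0
eef_pos: [474.9, -70.9, 76.0]
tcp_rot: [3.141, -0.001, 3.043]
contact_force: [-0.0, -0.3, -2.8]
opening: 0.374
grasp_force: 79.7
clock: 9.58
eef_pos: [461.9, -0.3, 76.2]
tcp_rot: [-3.141, 0.0, 3.045]
contact_force: [0.3, -0.6, -3.4]
opening: 0.374
grasp_force: 79.8
```

```bash
python3 -m inch '[[0,0,0,0,0.07,0.4,1],[0,0,0,0,0,0.5,1],[0,0,0,0,0,0.32,1],[0,0,0,0,0,0,1],[0,0,0,0,0,0,1],[0,0,0,0,0,0,1]]'
cat > m.py <<'E'
from fit import *
import sys
from rig import grab_frame
tag=sys.argv[1]; hx=float(sys.argv[2]) # expected sleeve_centre x in mouth frame
M=np.array([591,-11.]); yaw=-.0965; d=np.array([np.cos(yaw),np.sin(yaw)]); n2=np.array([-d[1],d[0]])
for n in("side","top"):
    f=grab_frame(n); pickle.dump(f,open(f'{n}{tag}.pkl','wb')); cv2.imwrite(f'pics/{n}{tag}.png',f["pixels"][:,:,::-1])
    Q=cloud(f).reshape(-1,3); c=f["pixels"].reshape(-1,3).sum(1); t=(Q[:,:2]-M)@d; s=(Q[:,:2]-M)@n2
    ok=(abs(s)<26)&(Q[:,2]>52)&(Q[:,2]<100)&(c>230)
    segs={"rear":(hx-72,hx-18),"front":(hx+18,min(hx+66,-5)),"all":(hx-72,min(hx+66,-5)),"house":(35,150)}
    for k,(a,b) in segs.items():
        q=Q[ok&(t>a)&(t<b)] if k!="house" else Q[(abs(s)<32)&(Q[:,2]>70)&(Q[:,2]<110)&(t>a)&(t<b)]
        if len(q)>80:
            x=fitc(q,M+d*(a+b)/2,yaw,75,17 if k!="house" else 24,k!="house"); print(n,k,len(q),"lat",x[0].round(1),"yaw-axis",(x[1]-yaw).round(3),"z",x[2].round(1))
    k=(abs(s)<12)&(Q[:,2]>65)&(Q[:,2]<110)&(t<0)&(c>230)
    # top profile
    print([(b,int((k&(t>=b)&(t<b+8)).sum()),float(np.percentile(Q[k&(t>=b)&(t<b+8),2],90).round()) if (k&(t>=b)&(t<b+8)).any() else 0) for b in range(int(hx)-128,int(min(hx+100,0)),8)])
E
python3 m.py 3 -130
```

```text
clock: 10.08
eef_pos: [462.1, 1.5, 45.7]
tcp_rot: [-3.142, -0.0, 3.044]
contact_force: [0.7, -0.1, -2.8]
opening: 0.375
grasp_force: 79.8
side rear 393 lat -0.9 yaw-axis -0.005 z 75.7
side front 342 lat -0.1 yaw-axis 0.028 z 75.6
side all 886 lat -0.8 yaw-axis 0.008 z 75.6
side house 806 lat 0.5 yaw-axis 0.001 z 74.6
[(-258, 0, 0), (-250, 9, 87.0), (-242, 25, 86.0), (-234, 36, 84.0), (-226, 31, 84.0), (-218, 29, 84.0), (-210, 33, 84.0), (-202, 18, 92.0), (-194, 11, 93.0), (-186, 17, 92.0), (-178, 19, 93.0), (-170, 15, 94.0), (-162, 15, 92.0), (-154, 16, 93.0), (-146, 10, 93.0), (-138, 0, 0), (-130, 0, 0), (-122, 3, 90.0), (-114, 13, 93.0), (-106, 19, 93.0), (-98, 15, 93.0), (-90, 15, 92.0), (-82, 16, 92.0), (-74, 16, 93.0), (-66, 18, 92.0), (-58, 17, 90.0), (-50, 23, 81.0), (-42, 16, 81.0), (-34, 4, 79.0)]
top house 1107 lat -0.1 yaw-axis -0.009 z 75.4
[(-258, 0, 0), (-250, 0, 0), (-242, 0, 0), (-234, 0, 0), (-226, 0, 0), (-218, 0, 0), (-210, 0, 0), (-202, 0, 0), (-194, 0, 0), (-186, 0, 0), (-178, 0, 0), (-170, 0, 0), (-162, 0, 0), (-154, 0, 0), (-146, 0, 0), (-138, 0, 0), (-130, 0, 0), (-122, 0, 0), (-114, 0, 0), (-106, 0, 0), (-98, 0, 0), (-90, 0, 0), (-82, 0, 0), (-74, 0, 0), (-66, 0, 0), (-58, 0, 0), (-50, 0, 0), (-42, 0, 0), (-34, 0, 0)]
```

View pics/side3.png

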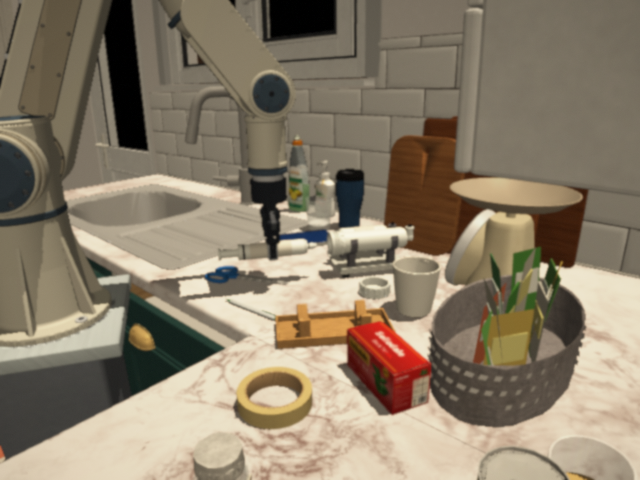

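The side view shows the cartridge level in front of the mouth, with its stem at about (310,247) and the mouth at about (332,243). It is within about 1.3 mm laterally and 1 mm in height. I'll trim that and then insert.

```bash
python3 -m inch '[[0,0,0,0,0.04,0.03,1],[0,0,0,-0.3,0,0,1],[0,0,0,-0.4,0,0,1],[0,0,0,-0.4,0,0,1],[0,0,0,-0.4,0,0,1],[0,0,0,-0.2,0,0,1],[0,0,0,-0.1,0,0,1],[0,0,0,-0.1,0,0,1]]'
python3 -m inch '[[0,0,0,-0.12,0,0,1],[0,0,0,-0.12,0,0,1],[0,0,0,-0.12,0,0,1],[0,0,0,-0.12,0,0,1],[0,0,0,-0.12,0,0,1],[0,0,0,-0.12,0,0,1],[0,0,0,0,0,0,1]]'
```

```text
clock: 10.85
eef_pos: [509.6, -1.9, 44.7]
tcp_rot: [-3.142, -0.001, 3.045]
contact_force: [-0.0, -0.3, -3.0]
opening: 0.378
grasp_force: 79.8
clock: 11.43
eef_pos: [528.1, -3.6, 45.1]
tcp_rot: [3.142, 0.001, 3.045]
contact_force: [0.6, 0.1, -2.9]
opening: 0.375
grasp_force: 79.8
```

```bash
python3 -m inch '[[0,0,0,-0.15,0,0,1],[0,0,0,-0.2,0,0,1],[0,0,0,-0.2,0,0,1],[0,0,0,-0.2,0,0,1],[0,0,0,0,0,0,1]]'
python3 -m inch '[[0,0,0,-0.2,0,0,1],[0,0,0,-0.2,0,0,1],[0,0,0,-0.2,0,0,1],[0,0,0,-0.25,0,0,1],[0,0,0,0,0,0,1],[0,0,0,0,0,0,1]]'
```

```text
clock: 11.85
eef_pos: [547.6, -5.5, 45.1]
tcp_rot: [3.141, 0.002, 3.045]
contact_force: [0.9, -0.6, -2.2]
opening: 0.377
grasp_force: 79.8
clock: 12.35
eef_pos: [568.0, -7.5, 45.0]
tcp_rot: [3.141, 0.001, 3.045]
contact_force: [0.6, -0.6, -1.7]
opening: 0.379
grasp_force: 79.8
```

```bash
python3 -m inch '[[0,0,0,0,0,0,0.5],[0,0,0,0,0,0,0.3],[0,0,0,0,0,0,0],[0,0,0,0,0,0,0],[0,0,0,0,0,0,0],[0,0,0,0,0,0,0],[0,0,0,0,0,0,0],[0,0,0,0,0,0,0]]'
python3 - <<'E'
from fit import *
from rig import grab_frame
M=np.array([591,-11.]); yaw=-.0965; d=np.array([np.cos(yaw),np.sin(yaw)]); n2=np.array([-d[1],d[0]])
f=grab_frame("side"); cv2.imwrite('pics/c4.png',cv2.resize(f["pixels"][170:310,220:420,::-1],(800,560)))
Q=cloud(f).reshape(-1,3); c=f["pixels"].reshape(-1,3).sum(1); t=(Q[:,:2]-M)@d; s=(Q[:,:2]-M)@n2
k=(abs(s)<22)&(Q[:,2]>30)&(Q[:,2]<110)&(c>200)
for b in range(-150,0,6):
    q=Q[k&(t>=b)&(t<b+6)]
    if len(q)>5: print(b,len(q),"s",np.median(s[k&(t>=b)&(t<b+6)]).round(1),"z",np.percentile(q[:,2],[3,50,95]).round(0))
E
```

```text
clock: 13.02
eef_pos: [567.1, -7.4, 45.0]
tcp_rot: [-3.142, -0.0, 3.045]
contact_force: [0.4, 0.2, 0.2]
opening: 0.999
grasp_force: 0.0
-144 11 s -3.9 z [59. 67. 75.]
-138 31 s -9.0 z [54. 66. 76.]
-132 20 s -7.0 z [58. 68. 73.]
-126 25 s -6.0 z [57. 68. 74.]
-120 23 s -7.4 z [60. 68. 75.]
-114 21 s -6.8 z [59. 69. 74.]
-108 23 s -6.4 z [61. 70. 76.]
-102 41 s -8.7 z [56. 70. 83.]
-96 45 s -11.9 z [53. 74. 84.]
-90 39 s -14.2 z [56. 72. 83.]
-84 44 s -14.0 z [56. 73. 84.]
-78 40 s -12.6 z [57. 77. 85.]
-72 43 s -14.0 z [57. 75. 86.]
-66 47 s -14.6 z [56. 76. 86.]
-60 41 s -13.9 z [59. 76. 86.]
-54 41 s -12.8 z [57. 78. 87.]
-48 45 s -14.5 z [59. 78. 88.]
-42 40 s -15.2 z [58. 76. 87.]
-36 39 s -13.2 z [57. 79. 89.]
-6 51 s -15.6 z [52. 76. 93.]
```

View pics/c4.png

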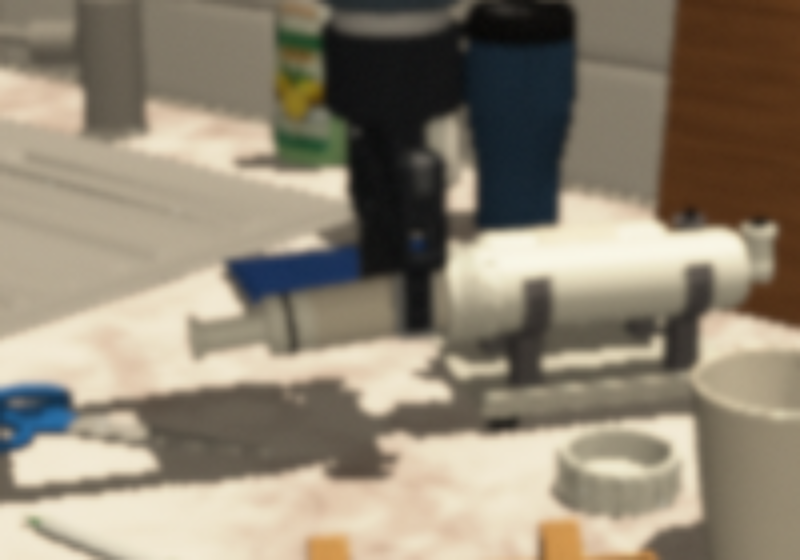

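The cartridge rests partway with its tail sagged: flange at crop (200,335), black ring at (290,320), mouth at (450,290). Slope is about 0.08 rad, neck axis z is about 66, and sleeve_centre is about -25 mm. Next I back off to the neck, drop 9 mm and tilt 0.08 rad to match.

```bash
python3 -m inch '[[0,0,0,0.3,0,0,0],[0,0,0,0.6,0,0,0],[0,0,0,0.7,0,0.08,0],[0,0,0,0.7,0,0.1,0],[0,0,0,0.7,0,0.1,0],[0,0,0,0.6,0,0.08,0],[0,0,0,0.3,0,0,0],[0,0,0,0,0,0,0]]'
python3 -m inch '[[0,-0.0255,0,0,0,0,0],[0,0,0,0,0,0,0],[0,0,0,0,0,0,0]]'
```

```text
clock: 13.73
eef_pos: [467.8, 2.1, 35.8]
tcp_rot: [-3.141, -0.002, 3.045]
contact_force: [-0.4, -0.9, -0.1]
opening: 0.995
grasp_force: 0.0
clock: 13.98
eef_pos: [469.9, 2.0, 36.2]
tcp_rot: [-3.142, 0.079, 3.045]
contact_force: [0.0, -0.9, 0.6]
opening: 1.003
grasp_force: 0.0
```

```bash
python3 -m inch '[[0,0,0,-0.12,0,0,0],[0,0,0,0,0,0,0.5],[0,0,0,0,0,0,0.5],[0,0,0,0,0,0,0.8],[0,0,0,0,0,0,1],[0,0,0,0,0,0,1],[0,0,0,0,0,0,1],[0,0,0,0,0,0,1]]' 50
python3 -m inch '[[0,0,0,0,0,0,1],[0,0,0,0,0,0,1]]'
python3 - <<'E'
from fit import *
from rig import grab_frame
f=grab_frame("side"); cv2.imwrite('pics/c5.png',cv2.resize(f["pixels"][170:310,220:420,::-1],(800,560)))
E
```

```text
clock: 14.65
eef_pos: [473.0, 1.7, 36.2]
tcp_rot: [-3.142, 0.08, 3.045]
contact_force: [-0.9, 0.6, 0.3]
opening: 0.188
grasp_force: 48.7
clock: 14.82
eef_pos: [473.0, 1.7, 36.2]
tcp_rot: [-3.142, 0.08, 3.045]
contact_force: [-0.3, -1.4, 0.6]
opening: 0.191
grasp_force: 48.7
```

View pics/c5.png

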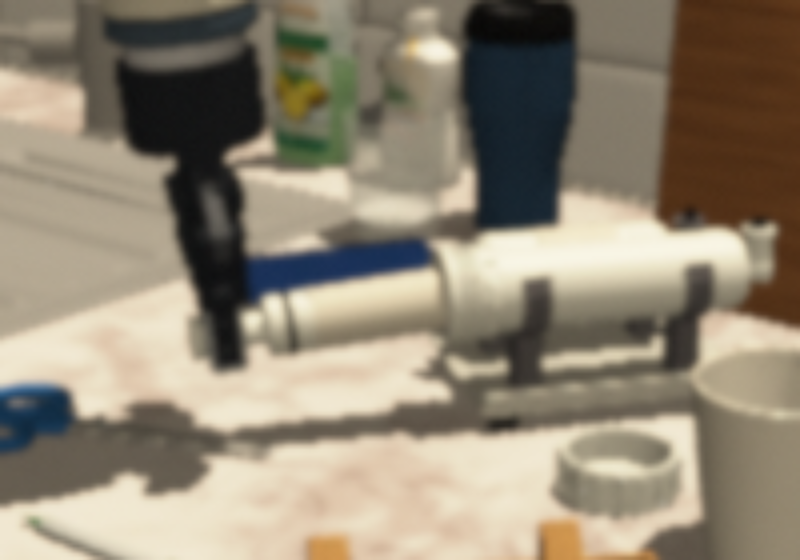

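The fingers hold the neck, with finger tip at crop (225,350) just ahead of the flange; the cartridge is unchanged. Level it gently now.

```bash
python3 -m inch '[[0,0.0063,0,0,0,-0.09,1],[0,0.0064,0,0,0,-0.09,1],[0,0.0064,0,0,0,-0.09,1],[0,0.0064,0,0,0,-0.08,1],[0,0,0,0,0,0,1],[0,0,0,0,0,0,1],[0,0,0,0,0,0,1]]' 90
python3 m.py 5 -25
```

```text
clock: 15.45
eef_pos: [473.1, 1.7, 44.9]
tcp_rot: [3.142, 0.002, 3.045]
contact_force: [1.3, -0.2, -0.1]
opening: 0.18
grasp_force: 87.8
side rear 393 lat 0.9 yaw-axis -0.024 z 74.3
side all 659 lat 0.6 yaw-axis -0.016 z 74.4
side house 811 lat 0.1 yaw-axis -0.001 z 75.0
[(-153, 0, 0), (-145, 0, 0), (-137, 39, 85.0), (-129, 7, 89.0), (-121, 0, 0), (-113, 5, 76.0), (-105, 30, 82.0), (-97, 30, 90.0), (-89, 20, 91.0), (-81, 16, 91.0), (-73, 21, 91.0), (-65, 17, 92.0), (-57, 20, 91.0), (-49, 14, 92.0), (-41, 16, 92.0), (-33, 19, 91.0), (-25, 17, 92.0), (-17, 16, 92.0), (-9, 24, 96.0), (-1, 7, 102.0)]
top house 1099 lat -0.3 yaw-axis -0.003 z 74.8
[(-153, 0, 0), (-145, 0, 0), (-137, 0, 0), (-129, 0, 0), (-121, 0, 0), (-113, 0, 0), (-105, 0, 0), (-97, 0, 0), (-89, 0, 0), (-81, 0, 0), (-73, 0, 0), (-65, 0, 0), (-57, 0, 0), (-49, 0, 0), (-41, 0, 0), (-33, 0, 0), (-25, 0, 0), (-17, 0, 0), (-9, 18, 95.0), (-1, 1, 89.0)]
```

```bash
python3 -m inch '[[0,0,0,-0.15,0,-0.02,1],[0,0,0,-0.2,0,0,1],[0,0,0,-0.2,0,0,1],[0,0,0,-0.2,0,0,1],[0,0,0,-0.2,0,0,1],[0,0,0,-0.2,0,0,1],[0,0,0,-0.2,0,0,1],[0,0,0,0,0,0,1]]' 120
python3 -m inch '[[0,0,0,-0.2,0,0,1],[0,0,0,-0.2,0,0,1],[0,0,0,-0.2,0,0,1],[0,0,0,-0.2,0,0,1],[0,0,0,-0.2,0,0,1],[0,0,0,-0.2,0,0,1],[0,0,0,-0.2,0,0,1],[0,0,0,0,0,0,1]]'
```

```text
clock: 16.22
eef_pos: [507.9, -1.7, 45.6]
tcp_rot: [3.141, 0.002, 3.045]
contact_force: [2.3, -0.5, 1.9]
opening: 0.172
grasp_force: 117.2
clock: 16.88
eef_pos: [542.6, -5.1, 45.7]
tcp_rot: [-3.142, 0.002, 3.045]
contact_force: [-1.8, -1.5, 3.9]
opening: 0.17
grasp_force: 117.7
```

```bash
python3 -m inch '[[0,0,0,-0.1,0,-0.02,1],[0,0,0,-0.14,0,0,1],[0,0,0,-0.14,0,0,1],[0,0,0,-0.14,0,0,1],[0,0,0,-0.08,0,0,1],[0,0,0,0,0,0,1],[0,0,0,0,0,0,1]]'
python3 m.py 6 53 | head -8
```

```text
clock: 17.47
eef_pos: [556.6, -6.5, 46.1]
tcp_rot: [-3.141, 0.001, 3.045]
contact_force: [-2.7, -2.0, 4.9]
opening: 0.173
grasp_force: 117.8
side rear 424 lat -5.4 yaw-axis -0.978 z 76.8
side all 93 lat 10.1 yaw-axis -1.01 z 74.8
side house 810 lat 0.4 yaw-axis 0.001 z 75.0
[(-75, 0, 0), (-67, 0, 0), (-59, 26, 84.0), (-51, 25, 83.0), (-43, 0, 0), (-35, 0, 0), (-27, 21, 84.0), (-19, 40, 87.0), (-11, 22, 92.0), (-3, 15, 100.0)]
top house 412 lat 0.4 yaw-axis -0.03 z 74.6
[(-75, 0, 0), (-67, 0, 0), (-59, 0, 0), (-51, 0, 0), (-43, 0, 0), (-35, 0, 0), (-27, 0, 0), (-19, 0, 0), (-11, 0, 0), (-3, 0, 0)]
```

```bash
python3 -m inch '[[0,0,0,-0.06,0,0,1],[0,0,0,-0.06,0,0,1],[0,0,0,-0.06,0,0,1],[0,0,0,-0.06,0,0,1],[0,0,0,0,0,0,1]]'
python3 -m inch '[[0,0,0,-0.05,0,0,1],[0,0,0,-0.05,0,0,1],[0,0,0,0,0,0,1]]'
```

```text
clock: 17.98
eef_pos: [561.2, -7.0, 45.9]
tcp_rot: [-3.141, -0.002, 3.045]
contact_force: [-5.6, -1.2, 8.6]
opening: 0.166
grasp_force: 118.2
clock: 18.23
eef_pos: [561.5, -7.1, 45.7]
tcp_rot: [-3.141, -0.006, 3.045]
contact_force: [-13.3, -1.3, 15.2]
opening: 0.174
grasp_force: 119.2
```

```bash
python3 -m inch '[[0,0,0,0,0,-0.08,1],[0,0,0,0,0,0,1],[0,0,0,0,0,0,1]]'
```

```text
clock: 18.48
eef_pos: [563.0, -7.0, 47.2]
tcp_rot: [-3.142, -0.003, 3.045]
contact_force: [-5.0, -0.8, -0.6]
opening: 0.172
grasp_force: 117.7
```

Run:
```python
from rig import grab_frame,r
import cv2
f=grab_frame("side"); cv2.imwrite('pics/c6.png',cv2.resize(f["pixels"][190:270,260:360,::-1],(700,560),interpolation=cv2.INTER_CUBIC))
s=r.sense(); print(s["wrist_torque"],s["contact_force"],s["eef_pos"],s["tcp_rot"])
```

```text
[-0.06149474  0.76512098 -0.10827122] [-5.62769432  0.83681903 -1.26773915] [563.04869742  -6.99473495  47.13900243] [-3.14156513e+00 -2.84781231e-03  3.04486668e+00]
```

View pics/c6.png

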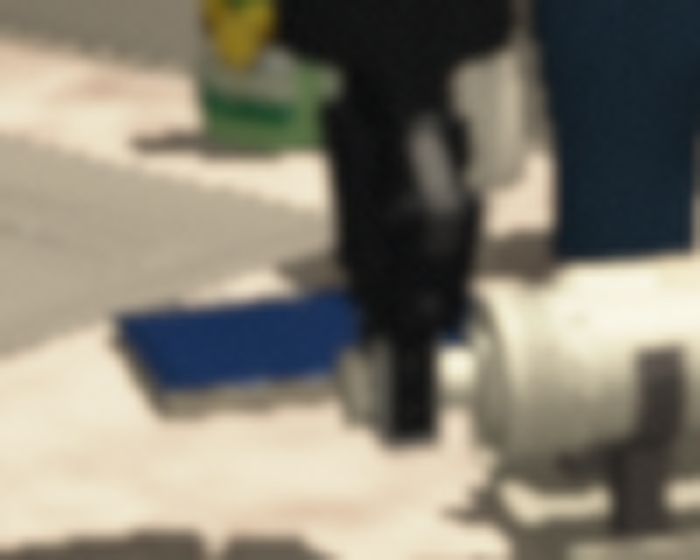

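The close-up shows the fingers on the neck just ahead of the flange at (360,380), with the neck entering the mouth at about (470,375) and clear of the housing. Raising the hand relieved the vertical load. Now the slow push.

```bash
python3 -m inch '[[0,0,0,-0.05,0,0,1],[0,0,0,-0.05,0,0,1],[0,0,0,0,0,0,1]]'
python3 -m inch '[[0,0,0,-0.05,0,-0.01,1],[0,0,0,-0.05,0,-0.01,1],[0,0,0,0,0,0,1]]'
```

```text
clock: 18.78
eef_pos: [564.2, -7.1, 46.6]
tcp_rot: [-3.141, -0.006, 3.045]
contact_force: [-8.1, 0.1, -0.1]
opening: 0.171
grasp_force: 117.7
clock: 19.03
eef_pos: [566.6, -7.3, 47.0]
tcp_rot: [-3.141, -0.006, 3.045]
contact_force: [-5.5, 0.9, -1.1]
opening: 0.171
grasp_force: 117.6
```

```bash
python3 -m inch '[[0,0,0,-0.05,0,-0.01,1],[0,0,0,-0.05,0,-0.01,1],[0,0,0,0,0,0,1]]'
python3 -m inch '[[0,0,0,-0.05,0,-0.01,1],[0,0,0,-0.05,0,-0.01,1],[0,0,0,0,0,0,1]]'
```

```text
clock: 19.28
eef_pos: [568.0, -7.6, 47.2]
tcp_rot: [-3.141, -0.008, 3.045]
contact_force: [-11.5, 0.7, -1.4]
opening: 0.174
grasp_force: 117.4
clock: 19.53
eef_pos: [568.0, -7.7, 47.0]
tcp_rot: [-3.141, -0.013, 3.045]
contact_force: [-17.1, 1.7, -1.0]
opening: 0.175
grasp_force: 117.4
```

```bash
python3 -m inch '[[0,-0.002,0,-0.04,0,-0.01,1],[0,-0.002,0,-0.04,0,-0.01,1],[0,0,0,0,0,0,1]]'
python3 -m inch '[[0,0,0,-0.04,0,-0.01,1],[0,0,0,-0.04,0,-0.01,1],[0,0,0,0,0,0,1]]'
```

```text
clock: 19.78
eef_pos: [568.3, -7.8, 46.8]
tcp_rot: [-3.141, -0.003, 3.045]
contact_force: [-19.8, 2.0, -2.3]
opening: 0.17
grasp_force: 117.4
clock: 20.03
eef_pos: [568.2, -7.8, 46.7]
tcp_rot: [-3.141, -0.008, 3.045]
contact_force: [-25.1, 3.5, -0.0]
opening: 0.172
grasp_force: 117.4
```

Run:
```python
from fit import *
from rig import grab_frame
M=np.array([591,-11.]); yaw=-.0965; d=np.array([np.cos(yaw),np.sin(yaw)]); n2=np.array([-d[1],d[0]])
f7=grab_frame("side"); pickle.dump(f7,open('side7.pkl','wb'))
def px(f,t,s,z):  # project point of mouth frame into image
    X=np.r_[M+d*t+n2*s,z]; T=np.array(f["cam_to_world"]); c=np.linalg.inv(T)@np.r_[X,1]
    return cv2.projectPoints(c[:3].reshape(1,1,3),np.zeros(3),np.zeros(3),K(f),np.array(f["dist"]))[0].ravel().round(1)
for nm in("0","5","7"):
    f=pickle.load(open(f'side{nm}.pkl','rb')); g=f["pixels"].astype(int).sum(2)
    print(nm,"mouth ctr",px(f,0,0,75),"home flange rear",px(f,-42,-13,75),"home flange front",px(f,-36,-13,75))
    Q=cloud(f).reshape(-1,3); t=(Q[:,:2]-M)@d; s=(Q[:,:2]-M)@n2; c=g.ravel()
    for lab,k in(("mouth",(abs(s)<30)&(Q[:,2]>80)&(Q[:,2]<106)&(t>-12)&(t<12)),):
        h=np.histogram(t[k],np.arange(-12,13,2)); print(lab,h[0])
    k=(abs(s)<20)&(Q[:,2]>60)&(Q[:,2]<92)&(c>200)
    lo={"0":-60,"5":-150,"7":-60}[nm]; h=np.histogram(t[k],np.arange(lo,lo+60,2)); print(lo,h[0])
a=f7["pixels"][215:265,280:360,::-1]; cv2.imwrite('pics/c7.png',cv2.resize(a,(800,500),interpolation=cv2.INTER_CUBIC))
```

```text
0 mouth ctr [329.3 243.5] home flange rear [312.1 247.2] home flange front [314.8 246.9]
mouth [ 0  0  0  0  0 27 17 20 11 15 10 14]
-60 [0 0 0 0 0 0 0 0 0 0 0 0 0 0 0 0 0 0 0 0 0 0 0 0 0 0 0 0 0]
5 mouth ctr [329.3 243.5] home flange rear [312.1 247.2] home flange front [314.8 246.9]
mouth [ 7  7  6  8  7 31 17 12 13 14 14 12]
-150 [ 0  0  0  0  0  0 10 13 12  7 20  9  0  0  0  0  1  0  0  7 12  1  8  8
  8  9 15 16 15]
7 mouth ctr [329.3 243.5] home flange rear [312.1 247.2] home flange front [314.8 246.9]
mouth [ 2  4  2  5  1 35 15 14 10 13 14 14]
-60 [ 0  0  0  0  0  0  0  0 19 11 10  9 16 15  7  2  1  0  0  0  1  1 12  1
  6  9  6  9  5]
```

View pics/c7.png

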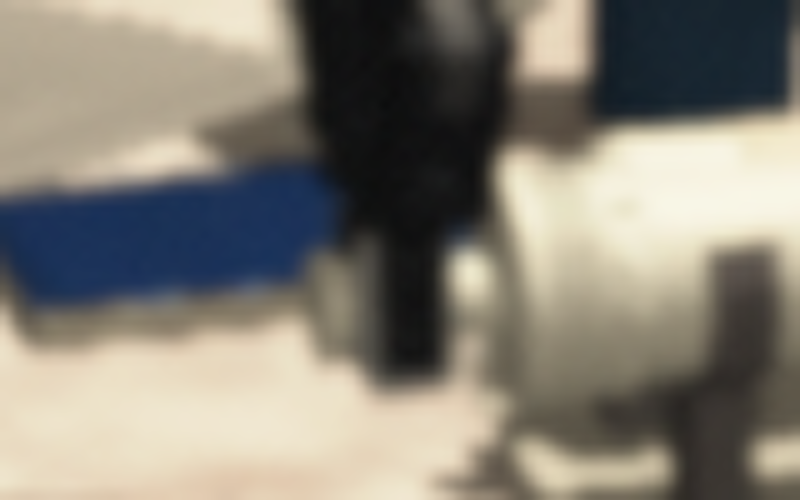

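Run:
```python
from fit import *
from rig import r
M=np.array([591,-11.]); yaw=-.0965; d=np.array([np.cos(yaw),np.sin(yaw)]); n2=np.array([-d[1],d[0]])
f=pickle.load(open('side7.pkl','rb')); g=f["pixels"].astype(int).sum(2).ravel(); Q=cloud(f).reshape(-1,3); t=(Q[:,:2]-M)@d; s=(Q[:,:2]-M)@n2
k=(g<170)&(t>-60)&(t<12)&(abs(s)<60)
for z in range(54,180,6):
    m=k&(Q[:,2]>=z)&(Q[:,2]<z+6)
    if m.sum()>2: print(z,m.sum(),np.percentile(t[m],[2,50,90,98]).round(0),"s",np.percentile(s[m],[5,95]).round(0))
x=r.sense(); print(x["wrist_torque"],x["contact_force"])
```

```text
66 17 [-31. -25. -19. -19.] s [-22. -16.]
72 14 [-30. -23. -19. -19.] s [-21. -17.]
78 17 [-31. -26. -19.  -6.] s [-22. -11.]
84 20 [-35. -25. -19. -19.] s [-22.   8.]
90 24 [-36. -28. -18. -15.] s [-21.   7.]
96 16 [-37. -33. -23. -20.] s [-22.  13.]
102 32 [-38. -31. -17. -13.] s [-39.  16.]
108 55 [-37. -29. -16. -13.] s [-42.  17.]
114 27 [-36. -33. -15. -14.] s [-46.  -8.]
120 35 [-41. -34. -17. -14.] s [-50.   7.]
126 49 [-41. -32. -18. -14.] s [-53.   1.]
132 44 [-41. -32. -16. -12.] s [-57. -12.]
138 48 [-41. -34. -19. -15.] s [-59.   8.]
144 29 [-41. -35. -25. -11.] s [-59.   8.]
150 44 [-43. -35. -11.  -7.] s [-57.   9.]
156 44 [-43. -35. -28.  -7.] s [-42.  13.]
162 49 [-43. -35. -27. -14.] s [-42.  15.]
168 48 [-35. -32. -17. -14.] s [-42.  21.]
174 41 [-35. -29. -18. -15.] s [-39.  -7.]
[0.48511511 3.85074706 0.07548287] [-26.69705771   2.79546989  -0.67826289]
```

The hand is 10 mm or more clear of the mouth, so the dead stop is in the cartridge. The flange edge also sits where home puts it. One firmer confirming push, then relax.

```bash
python3 -m inch '[[0,-0.002,0,-0.05,0,-0.01,1],[0,0,0,-0.05,0,0,1],[0,0,0,-0.05,0,0,1],[0,0,0,0,0,0,1],[0,0,0,0,0,0,1]]'
```

```text
clock: 20.5
eef_pos: [568.2, -7.9, 46.3]
tcp_rot: [-3.14, -0.008, 3.045]
contact_force: [-36.4, 3.9, 6.9]
opening: 0.171
grasp_force: 118.3
```

```bash
python3 -m inch '[[0,0,0,0.1,0,0,1],[0,0,0,0.1,0,0,1],[0,0,0,0.1,0,0,1],[0,0,0,0,0,0,1],[0,0,0,0,0,0,1]]'
```

```text
clock: 20.92
eef_pos: [568.5, -7.8, 48.1]
tcp_rot: [-3.141, 0.007, 3.045]
contact_force: [-15.3, 1.3, -2.5]
opening: 0.172
grasp_force: 117.5
```

```bash
python3 -m inch '[[0,0.002,0,0.1,0,0.03,1],[0,0,0,0.05,0,0.03,1],[0,0,0,0.03,0,0,1],[0,0,0,0,0,0,1],[0,0,0,0,0,0,1]]' 40
python3 -m inch '[[0,0,0,0,0,0,0.7],[0,0,0,0,0,0,0.5],[0,0,0,0,0,0,0],[0,0,0,0,0,0,0],[0,0,0,0,0,0,0],[0,0,0,0,0,0,0],[0,0,0,0,0,0,0]]'
```

```text
clock: 21.33
eef_pos: [568.5, -7.6, 48.1]
tcp_rot: [-3.141, 0.009, 3.045]
contact_force: [-6.5, -0.6, -3.7]
opening: 0.174
grasp_force: 117.4
clock: 21.92
eef_pos: [570.4, -7.7, 49.2]
tcp_rot: [3.142, 0.013, 3.045]
contact_force: [1.1, 0.6, -0.1]
opening: 1.002
grasp_force: 0.0
```

```bash
python3 -m inch '[[0,0,0,0.3,0,0,0],[0,0,0,0.6,0,0,0],[0,0,0,0.7,0,0,0],[0,0,0,0.7,0,0,0],[0,0,0,0.7,0,-0.5,0],[0,0,0,0.7,0,-0.8,0],[0,0,0,0.7,0,-0.8,0],[0,0,0,0.7,0,-0.8,0]]'
python3 -m inch '[[0,0,0,0.7,0,-0.8,0],[0,0,0,0.7,0,-0.8,0],[0,0,0,0.7,0,-0.8,0],[0,0,0,0.3,0,-0.3,0],[0,0,0,0,0,0,0],[0,0,0,0,0,0,0]]'
python3 - <<'E'
from fit import *
from rig import grab_frame
M=np.array([591,-11.]); yaw=-.0965; d=np.array([np.cos(yaw),np.sin(yaw)]); n2=np.array([-d[1],d[0]])
F=[grab_frame(n) for n in("side","top")]
for f in F:
    g=f["pixels"].astype(int).sum(2).ravel(); Q=cloud(f).reshape(-1,3); t=(Q[:,:2]-M)@d; s=(Q[:,:2]-M)@n2
    for lab,k in(("mouth",(abs(s)<30)&(Q[:,2]>92)&(Q[:,2]<108)&(t>-12)&(t<12)),("tail",(abs(s)<16)&(Q[:,2]>60)&(Q[:,2]<92)&(t>-60)&(t<0))):
        print(lab,[(b,int((k&(t>=b)&(t<b+2)).sum())) for b in range(-52,8,2)])
    q=Q[(abs(s)<16)&(Q[:,2]>62)&(Q[:,2]<92)&(t>-34)&(t<-6)]; print("neck",len(q),fitc(q,M,yaw,75,9,True).round(3))
a=cv2.resize(F[0]["pixels"][200:275,280:380,::-1],(400,300),interpolation=cv2.INTER_CUBIC);b=cv2.resize(F[1]["pixels"][175:250,270:370,::-1],(400,300),interpolation=cv2.INTER_CUBIC)
cv2.imwrite('pics/c8.png',np.hstack([a,b]))
E
```

```text
clock: 22.58
eef_pos: [440.5, 4.8, 120.3]
tcp_rot: [-3.141, 0.011, 3.045]
contact_force: [0.4, -0.3, 0.1]
opening: 1.0
grasp_force: 0.0
clock: 23.08
eef_pos: [382.3, 10.6, 186.7]
tcp_rot: [3.141, 0.014, 3.045]
contact_force: [0.0, -0.2, -0.4]
opening: 0.998
grasp_force: 0.0
mouth [(-52, 0), (-50, 0), (-48, 0), (-46, 0), (-44, 0), (-42, 0), (-40, 0), (-38, 0), (-36, 0), (-34, 0), (-32, 0), (-30, 0), (-28, 0), (-26, 0), (-24, 0), (-22, 0), (-20, 0), (-18, 0), (-16, 0), (-14, 0), (-12, 0), (-10, 0), (-8, 0), (-6, 0), (-4, 0), (-2, 14), (0, 9), (2, 7), (4, 9), (6, 8)]
tail [(-52, 0), (-50, 0), (-48, 0), (-46, 0), (-44, 21), (-42, 10), (-40, 9), (-38, 7), (-36, 7), (-34, 5), (-32, 6), (-30, 7), (-28, 8), (-26, 8), (-24, 8), (-22, 7), (-20, 6), (-18, 7), (-16, 6), (-14, 8), (-12, 7), (-10, 7), (-8, 9), (-6, 8), (-4, 6), (-2, 24), (0, 0), (2, 0), (4, 0), (6, 0)]
neck 99 [ 0.428 -0.137 74.682  9.   ]
mouth [(-52, 0), (-50, 0), (-48, 0), (-46, 0), (-44, 0), (-42, 0), (-40, 0), (-38, 0), (-36, 0), (-34, 0), (-32, 0), (-30, 0), (-28, 0), (-26, 0), (-24, 0), (-22, 0), (-20, 0), (-18, 0), (-16, 0), (-14, 0), (-12, 0), (-10, 0), (-8, 0), (-6, 0), (-4, 0), (-2, 0), (0, 12), (2, 23), (4, 18), (6, 11)]
tail [(-52, 0), (-50, 0), (-48, 0), (-46, 0), (-44, 0), (-42, 16), (-40, 11), (-38, 14), (-36, 1), (-34, 8), (-32, 7), (-30, 7), (-28, 8), (-26, 7), (-24, 5), (-22, 8), (-20, 8), (-18, 9), (-16, 7), (-14, 6), (-12, 8), (-10, 8), (-8, 6), (-6, 7), (-4, 8), (-2, 8), (0, 0), (2, 0), (4, 0), (6, 0)]
neck 102 [-1.6000e-02 -1.0800e-01  7.4329e+01  9.0000e+00]
```

View pics/c8.png

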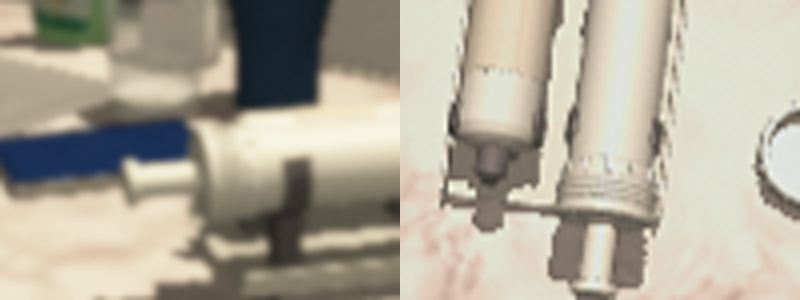

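Both views show only the neck and flange protruding: flange at crop (130,185) in the side view and (597,290) in the top view. The flange's rear is 42 mm behind the mouth in both, exactly as home requires. The neck is coaxial (z about 74.5, no sag) and the hand is clear, so I'm handing in.

```bash
python3 -c "
from rig import r
print(r.sign_off())"
```

```text
the job is handed in; nothing more can be done
None
```

I refitted the cartridge and handed the job in at about 23 s: both cameras show the sleeve flush and coaxial in the housing. It is released, with the hand clear. I did not see the click directly; I took it as home from a dead stop at about 36 N and the flange sitting 42 mm behind the mouth, and no verdict came back.

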